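# Key-switch the headlamp tester and hold it on

## Robot

A 7-joint arm with a two-finger parallel gripper is mounted at the origin on a cart in front of the work surface, level with it; the furniture and walls round the work are solid. World frame = base frame: x ahead of the robot, y to its left, z up, the work surface at z = 0. Lengths are in m, angles in rad, forces in N, time in s.
With the tool pointing down it reaches from about 0.4 to 0.875 m from the base axis. Payload 4.4 kg.
Tool frame: the origin (TCP) lies between the finger pads; the fingertips stand 11 mm ahead of it and the grasp point (between the pads) lies 8 mm behind it; z points along the fingers, y is the line along which they close (so a half turn about z gives the same grasp; the last joint's range is limited). The gripper opens to 85 mm and grips with 20 to 120 N. Pads are 22 mm wide; open, the fingers measure 114 mm over their backs; the gripper's body (76 mm by 85 mm) begins 54 mm behind the grasp point. The pads swing forward as they close: fully open they stand 13 mm farther back than shut.
Start: joints at [-1.208, 0.628, 0.038, 1.517, -0.027, 0.996, -0.02], TCP at [0.27, 0.591, 0.242] pointing down, gripper open.
Joint ranges: [-3.06, 3.06], [-0.37, 2.12], [-1.25, 1.32], [0.18, 2.47], [-1.1, 4.24], [0.23, 1.98], [-2.94, 2.94]. Speed limits (rad/s): [2.57, 2.57, 3.14, 3.14, 3.14, 3.14, 3.14].

## Interface

Orientations are given as [roll, pitch, yaw] about the fixed x, y, z axes, in that order (R = Rz(yaw) Ry(pitch) Rx(roll)).
In Python, from cell import env, eyes gives the robot as it stands.
- The arm moves only by the shell command python3 -m pendant 'ROWS' [OPENING] [FORCE]. ROWS is a JSON object of lists of equal length, an entry for each row: "translation": the shift along the world's x, y, z scaled (see below), a list of three; "spin": the turn about the world's z scaled (see below). In form: {"translation": [[tx, ty, tz], ...], "spin": [spin, ...]}. A call has 1 to 10 rows; each row shifts and turns the commanded pose from where the row before left it; what a row does not reach is not made up. The controller multiplies each number of a shift by 250 mm and each number of a turn by 0.5 rad. A row lasts 1/12 s, in which the tool goes at most 41.7 mm and 7.16 degrees, less where a joint would pass 70% of its speed; a pose out of reach is approached as far as the arm can. A call with a number of a shift or a turn outside -1 to 1 is refused whole. A call with a gripper value outside its range is refused whole. OPENING is the finger opening in mm, from 0 to 85.4, set as the call begins (- or left out, the last holds). The fingers move at their own pace and stop on an object; FORCE is the grip in N (left out, the last holds). Time passes only in rows, so rows that do not move let the fingers close. It gives the time, the measured TCP pose, the force, the opening and the grip force at its end, in the units of the state.
- env.read_state(): the state, without advancing time (a new reading comes with each control period).
- eyes.camera(name): name is "scene" or "top"; returns a dict with "img" (400x640x3 uint8, blue, green, red), "range_z" (400x640 float32, m along the optical axis (not along the pixel's ray), 0 where there is no reading), "mtx" (3x3 intrinsics, pixels), "world_from_camera" (4x4, takes a point from camera to world coordinates). Camera axes: x right, y down, z forward; pixel columns grow to the right and rows downward; lengths in m; the calibration is good to about 2 mm. A picture is of the moment at which its call begins.
- env.job_done(): hands the job in; it is judged then, once.
The state is a dict: "time": time; "q": joint angles; "dq": joint speeds; "tau": joint torques, N m; "position": TCP position; "tool_rot": TCP orientation; "force": force on the tool from outside, world axes, zero at the start; "moment": the same for the moment, N m; "gripper_width": finger opening in m; "grasp_force": force on a finger pad.
Only numpy, scipy, OpenCV 4.12 (cv2) and the standard library are available. Lean on these libraries where they do the work, as an engineer would, in place of code of your own. Each camera call takes 0.05 s, during which the arm holds its last target. There are 200 camera calls.

## Task

Take the key with the wide flat bow out of the key stand, push it fully home in the lock on top of the headlamp tester (the pins are sticky, so work it down until its collar sits on the lock plate), then turn it a quarter turn clockwise, seen from above, to the stop. The lock springs back, so finish still gripping the key and holding it turned; leave the other two keys in the stand.

Things in the scene. Friction and masses are not known exactly. Their poses are not given: they have to be found in the camera images.
- flat_key_grip (a point): The wanted key: black flat bow 34 mm wide (y), 8 mm thick (x: grasp across it), 40 mm high (z), upright on a round steel collar 28 mm across and 4 mm thick. About 50 g. This point is on the key's axis in the bow: 30 mm above the collar's underside, 26 above its top, 14 below the bow's top.
- flat_key_tip (a point): Tip of the same key's blade, on its axis, 28.5 mm below the collar's underside, 58.5 mm below the grip point; axes as there. Under the collar is a round neck, 6 mm across and 8.5 mm long, then the flat blade, 20 mm wide (along y), 6 mm thick (along x), 20 mm long, with a rounded tip. It goes into the lock either way round (half turn).
- round_key: A key to leave alone: same collar, black round bow 24 mm in diameter and 40 mm high, round shank. Origin: on its axis at the collar's underside (the stand's top).
- narrow_key: A key to leave alone: same collar, black narrow bow 16 mm wide (along y), 10 mm thick, 40 mm high, square shank. Origin: on its axis at the collar's underside (the stand's top).
- key_stand: Fixed aluminium block 60 x 160 x 36 mm (x, y, z) with three round holes, 23 mm across and 32 mm deep, in a row along its y, 50 mm apart; each holds one key upright, collar on the block's top. Which key is in which hole varies, and each key is turned a little. Origin: centre of its underside, on the bench.
- tester: Headlamp tester, fixed grey box, 90 mm (x) by 115 mm (y, from -40 to +75), top 50 mm high. On it a square steel lock plate 60 x 60 x 6 mm, its top 56 mm above the bench. Origin: on the lock's axis at bench height, z up. Beside the lock, at y = +54 mm: sockets and a small pilot lamp, up to 60 mm above the bench.
- lock_mouth (a point): Centre of the key slot at the lock plate's top; axes as the tester's. Slot 22 mm along y, 8 mm along x (1 mm free on each side of the blade), mouth chamfered 3 mm. Two sticky spring pins press on the blade's flats: pushing past each takes about 5 to 8 N, with the tip 11 and 19 mm deep. Home when the collar rests on the plate: only then can the key turn; while turned it cannot come out.
- key_plug (a joint): Rotating plug of the lock (rad): 0 at rest with its slot along the tester's y, grows as the key is turned clockwise seen from above, stop at 1.45. The key has up to 0.1 rad of play in it. A light spring, 0.03 N m at rest and 0.1 N m at the stop, turns it back to 0 when let go.
Mind the look-alikes: they are no part of the job. Leave any yellow look-alike of the part that bears flat_key_grip alone.

How it is judged:
By the outcome, as a careful person would: the job done as asked, in the order asked, and still so for the second after the job is handed in, while the arm keeps its last pose, push and grip.
It also fails if it takes over 48 s, if anything falls off the work surface, if the arm or the gripper's body presses on something with over 40 N, if the wrist force passes 120 N, or if a joint passes its speed limit or range.

## Working session

There is one attempt and no reset: what is moved stays moved. The work goes in short steps, Python scripts to look and compute and a shell command to move; the robot and the scene stay as the last step left them, time stands still between calls to the robot, and variables do not carry over. Pictures are saved under pics/ and viewed, at most 10 in all, crops included, and the job is handed in when it is done.

```bash
mkdir -p pics; ls
python3 - <<'E'
from cell import env, eyes
import cv2,numpy as np
for n in("scene","top"):
    c=eyes.camera(n); cv2.imwrite(f"pics/{n}0.png",c["img"]); np.savez(f"{n}0.npz",**c)
    print(n,c["mtx"].round(1).tolist(),c["world_from_camera"].round(3).tolist())
s=env.read_state(); print({k:np.round(v,3).tolist() for k,v in s.items()})
E
```

```text
pics
scene [[518.6, 0.0, 321.8], [0.0, 518.6, 188.9], [0.0, 0.0, 1.0]] [[0.77, -0.436, 0.466, 0.072], [-0.638, -0.527, 0.562, -0.157], [0.0, -0.73, -0.684, 0.67], [0.0, 0.0, 0.0, 1.0]]
top [[439.8, 0.0, 325.4], [0.0, 439.8, 196.8], [0.0, 0.0, 1.0]] [[-0.029, -0.997, 0.077, 0.418], [-0.999, 0.03, 0.012, 0.32], [-0.014, -0.077, -0.997, 0.931], [0.0, 0.0, 0.0, 1.0]]
{'time': 0.1, 'q': [-1.208, 0.629, 0.038, 1.518, -0.027, 0.996, -0.02], 'dq': [0.001, -0.002, 0.002, -0.002, -0.0, -0.0, -0.0], 'tau': [0.003, -56.453, 1.23, -19.397, 0.011, 0.006, -0.0], 'position': [0.27, 0.591, 0.242], 'tool_rot': [-3.14, 0.0, 2.713], 'force': [0.235, -0.198, -0.024], 'moment': [-0.039, 0.005, 0.02], 'grasp_force': 0.0, 'gripper_width': 0.085}
```

View pics/scene0.png

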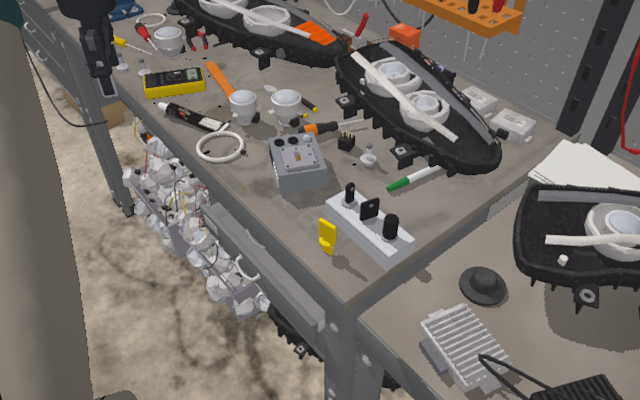

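View pics/top0.png

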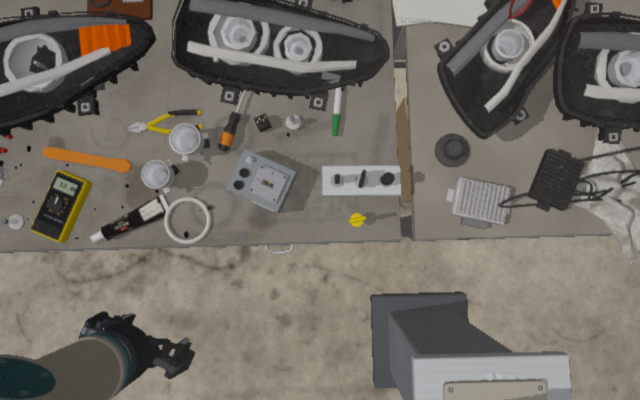

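The scene view shows the tester near (298,160) and the stand near (370,228). The stand holds three black keys: (350,195), (370,208) and (390,228). The yellow look-alike is at (327,237). In the top view the tester is at (262,181), the keys are at (337,180), (363,181) and (388,179), and the yellow one is at (358,219). The middle key looks wide and flat, so I'll confirm that with a crop.

```bash
cat > h.py <<'E'
import numpy as np,cv2
def load(n): return dict(np.load(n))
def pts(c,mask=None):
    v,u=np.nonzero((c["range_z"]>0)&(mask if mask is not None else True)); z=c["range_z"][v,u]; K=c["mtx"]
    P=np.c_[(u-K[0,2])/K[0,0]*z,(v-K[1,2])/K[1,1]*z,z]; T=c["world_from_camera"]
    return u,v,P@T[:3,:3].T+T[:3,3]
def ray(c,u,v,h):
    K=c["mtx"];T=c["world_from_camera"];d=T[:3,:3]@[(u-K[0,2])/K[0,0],(v-K[1,2])/K[1,1],1]
    return T[:3,3]+d*(h-T[2,3])/d[2]
E
python3 - <<'E'
from h import *
s=load("scene0.npz");t=load("top0.npz")
a=cv2.resize(s["img"][130:270,260:420],None,fx=3.5,fy=3.5,interpolation=cv2.INTER_CUBIC)[:, :400*2]
b=cv2.resize(t["img"][145:235,225:405],None,fx=4.4,fy=3*1.4667,interpolation=cv2.INTER_CUBIC)
cv2.imwrite("pics/cs.png",a);cv2.imwrite("pics/ct.png",b)
for n,c,win in(("s",s,(130,270,260,420)),("t",t,(145,235,225,405))):
    g=c["img"].max(2); m=np.zeros(g.shape,bool);m[win[0]:win[1],win[2]:win[3]]=1
    u,v,P=pts(c,m)
    for lo,hi,nm in((.066,.085,"bowtop"),(.03,.0385,"standtop"),(.045,.053,"boxtop"),(.0535,.059,"plate")):
        k=(P[:,2]>lo)&(P[:,2]<hi); M=np.zeros(g.shape,np.uint8);M[v[k],u[k]]=1
        nn,L,S,C=cv2.connectedComponentsWithStats(M)
        for i in range(1,nn):
            if S[i,4]<12: continue
            q=P[k][L[v[k],u[k]]==i]; r=cv2.minAreaRect((q[:,:2]*1000).astype(np.float32))
            print(n,nm,C[i].round(1),S[i,4],"z",q[:,2].mean().round(4),"rect",np.round(r[0],1),np.round(r[1],1),round(r[2],1))
E
```

```text
s bowtop [406.7 135.8] 243 z 0.0759 rect [691.9 347.2] [53.1 41.8] 63.7
s bowtop [349.3 187.4] 92 z 0.0749 rect [517.2 305.8] [10.6 17.7] 75.4
s bowtop [369.  203.5] 173 z 0.0753 rect [515.5 257.1] [10.9 33.2] 77.0
s bowtop [390.5 220.9] 212 z 0.0769 rect [514.4 206.6] [23.2 23.2] 80.6
s bowtop [327.1 224.1] 115 z 0.0709 rect [435.7 269. ] [10.2 32.5] 11.0
s standtop [368.2 150.1] 19 z 0.0334 rect [646.3 393. ] [ 5.8 10.2] 51.2
s standtop [415.2 155.5] 19 z 0.0348 rect [703.  322.3] [ 6.6 15.3] 52.8
s standtop [300.5 178.2] 183 z 0.0341 rect [493.  413.6] [26.2 94.9] 48.4
s standtop [369.  225.5] 1740 z 0.036 rect [516.1 258.1] [163.4  62.7] 88.7
s standtop [325.  241.5] 104 z 0.0336 rect [428.8 267.2] [13.9 32.2] 19.3
s boxtop [295.7 154.8] 1087 z 0.0502 rect [520.8 460.9] [119.5  90.2] 64.2
s boxtop [387.1 134.2] 32 z 0.0492 rect [696.3 391. ] [11.4 26. ] 29.1
s boxtop [291.8 139.1] 15 z 0.051 rect [539.  498.8] [9.  9.7] 53.8
s boxtop [402.9 149.8] 308 z 0.049 rect [681.  339.6] [46.7 49.2] 9.0
s boxtop [368.8 143.9] 19 z 0.0468 rect [647.5 396. ] [11.1 10.7] 81.1
s boxtop [297.1 
[... 1401 characters left out ...]
 218.9] 70 z 0.0723 rect [439.  269.9] [ 8.  32.5] 9.8
t standtop [361. 180.] 1582 z 0.0364 rect [520.1 257. ] [159.9  60.1] 88.3
t standtop [355.2 215.3] 40 z 0.0333 rect [448.1 271.4] [ 8.6 23. ] 10.7
t standtop [357.1 223. ] 43 z 0.0331 rect [430.8 268.3] [ 8.4 23.2] 12.2
t boxtop [257.9 179. ] 1331 z 0.0508 rect [524.4 461. ] [116.   90.2] 64.0
t boxtop [244. 172.] 20 z 0.0508 rect [540.6 494.6] [10.   8.4] 88.7
t plate [249.6 160. ] 31 z 0.0556 rect [564.3 482.6] [14.7 16.7] 56.2
t plate [267.9 183. ] 755 z 0.0566 rect [516.8 445.7] [65.1 62.1] 60.6
t plate [243.3 171.9] 49 z 0.0555 rect [540.  493.8] [18.4 18.4] 42.7
t plate [239.4 183.5] 33 z 0.0553 rect [516.9 503.4] [19.3 13.8] 29.3
```

View pics/cs.png

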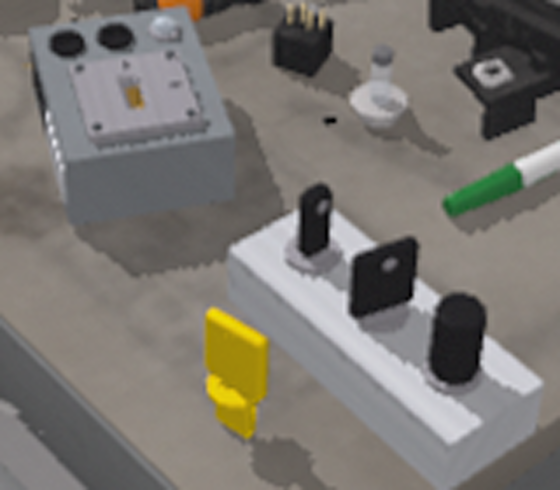

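View pics/ct.png

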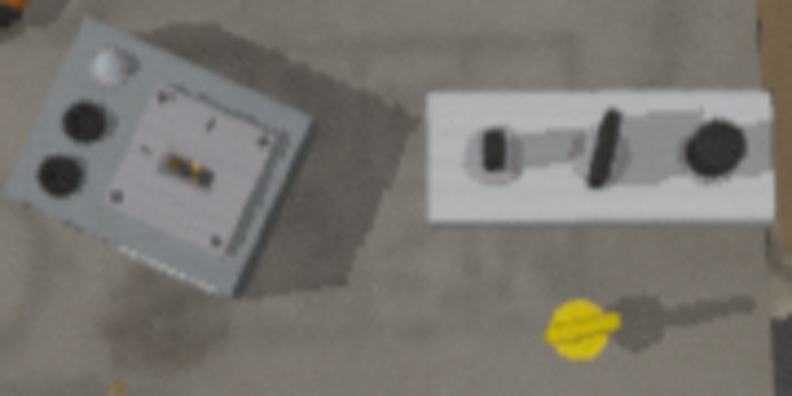

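In the stand, the narrow key is at scene (349,191), the flat key at (369,208) and the round key at (390,225). The yellow look-alike stands on the bench at (327,230). The crop confirms that the black middle key is the wanted one: its bow measures 34 x 8 mm in both views, it sits in the middle hole, and its top is about 80 mm high.

The two views put it near (0.518, 0.257), with the thickness direction at about 75.5° (tool yaw 165.5°). The slot runs at 64°. I'll approach with narrowed fingers so they clear the neighbouring keys.

```bash
python3 -m pendant '{"translation":[[0.071,-0.0954,0],[0.071,-0.0954,0],[0.071,-0.0954,0],[0.071,-0.0954,0],[0.071,-0.0954,0],[0.071,-0.0954,0],[0.071,-0.0954,0]],"spin":[0.025,0.025,0.025,0.025,0.025,0.025,0.025]}' 24
python3 -m pendant '{"translation":[[0.071,-0.0954,-0.03],[0.071,-0.0954,-0.03],[0.071,-0.0954,-0.03],[0.071,-0.0954,-0.03],[0.071,-0.0954,-0.03],[0.071,-0.0954,-0.03],[0.071,-0.0954,-0.03],[0,0,0]],"spin":[0.025,0.025,0.025,0.025,0.025,0.025,0.025,0]}'
```

```text
time: 0.68
position: [0.3949, 0.4228, 0.242]
tool_rot: [-3.141, -0.0, 2.801]
force: [-0.1, 0.2, -0.7]
gripper_width: 0.0241
grasp_force: 0.0
time: 1.35
position: [0.5222, 0.2492, 0.1881]
tool_rot: [-3.136, 0.002, 2.879]
force: [-0.7, -0.8, 1.1]
gripper_width: 0.0243
grasp_force: 0.0
```

```bash
python3 -m pendant '{"translation":[[0,0,-0.06],[0,0,-0.06],[0,0,-0.06],[0,0,-0.06],[0,0,-0.06],[0,0,0],[0,0,0],[0,0,0]],"spin":[0,0,0,0,0,0,0,0]}'
python3 - <<'E'
from cell import env, eyes
from h import *
o=[]
for n in("scene","top"):
    c=eyes.camera(n); np.savez(f"{n}1.npz",**c)
    w=(130,250,290,450) if n=="scene" else (120,240,290,450)
    o.append(cv2.resize(c["img"][w[0]:w[1],w[2]:w[3]],None,fx=2.5*1,fy=2.5,interpolation=cv2.INTER_CUBIC))
cv2.imwrite("pics/a1.png",np.hstack(o))
E
```

```text
time: 2.02
position: [0.519, 0.2575, 0.1153]
tool_rot: [3.141, 0.0, 2.888]
force: [-0.6, 0.1, 1.0]
gripper_width: 0.024
grasp_force: 0.0
```

View pics/a1.png

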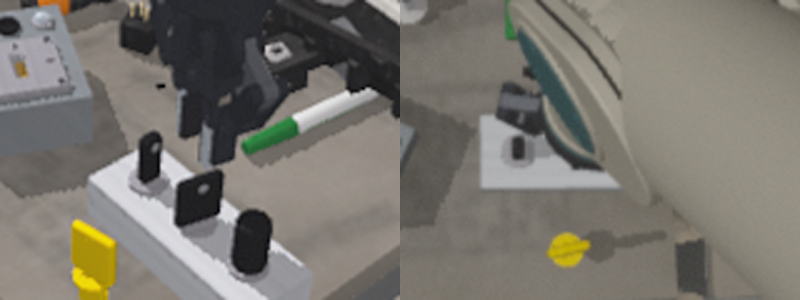

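The scene crop shows both fingertips, around full-image (366,182) and (377,194), just above the flat key. The wrist hides the fingers in the top view. Next I'll check where the TCP projects in the scene camera.

Run:
```python
from h import *
c=load("scene1.npz");T=np.linalg.inv(c["world_from_camera"]);K=c["mtx"]
a=np.radians(75.5);d=np.array([np.cos(a),np.sin(a),0])
for nm,p in(("tipL",[.519,.2575,.1043]+d*.019),("tipR",[.519,.2575,.1043]-d*.019),("mid",[.519,.2575,.1043])):
    q=T[:3,:3]@p+T[:3,3];print(nm,(K@q/q[2])[:2].round(1))
m=np.zeros((400,640),bool);m[160:202,350:395]=1
u,v,P=pts(c,m);k=(P[:,2]>.103)&(P[:,2]<.122)&(abs(P[:,0]-.52)<.05)&(abs(P[:,1]-.257)<.05);M=np.zeros((400,640),np.uint8);M[v[k],u[k]]=1
n,L,S,C=cv2.connectedComponentsWithStats(M)
for i in range(1,n):
    q=P[k][L[v[k],u[k]]==i];print(S[i],q.min(0).round(4),q.max(0).round(4),q.mean(0).round(4))
```

```text
tipL [366.  181.4]
tipR [377.7 196.2]
mid [371.7 188.7]
[360 176  11   9  75] [0.5098 0.2682 0.1037] [0.5255 0.2789 0.1218] [0.5167 0.272  0.1139]
[369 188  15   9  81] [0.5023 0.2324 0.1034] [0.5206 0.2504 0.1218] [0.508  0.2398 0.1153]
```

The projection matches the images, and the scene view reads about 2–3 mm low in x. So the true key position is about (0.519, 0.257), and the tool is already above it. I'll descend, then grip.

```bash
python3 -m pendant '{"translation":[[0,0,-0.038],[0,0,-0.038],[0,0,-0.038],[0,0,-0.038],[0,0,-0.038],[0,0,-0.038],[0,0,0],[0,0,0]],"spin":[0,0,0,0,0,0,0,0]}'
python3 -m pendant '{"translation":[[0,0,0],[0,0,0],[0,0,0],[0,0,0],[0,0,0],[0,0,0]],"spin":[0,0,0,0,0,0]}' 0 60
```

```text
time: 2.78
position: [0.5182, 0.257, 0.0569]
tool_rot: [-3.14, -0.001, 2.888]
force: [-0.6, 0.2, 0.2]
gripper_width: 0.0241
grasp_force: 0.0
time: 3.28
position: [0.5189, 0.2573, 0.0581]
tool_rot: [3.141, 0.0, 2.888]
force: [-1.0, -0.2, 1.6]
gripper_width: 0.0072
grasp_force: 58.8
```

```bash
python3 -m pendant '{"translation":[[0,0,0.02],[0,0,0.06],[0,0,0.06],[0,0,0.06],[0,0,0.06],[0,0,0.06],[0,0,0.06],[0,0,0],[0,0,0]],"spin":[0,0,0,0,0,0,0,0,0]}'
python3 -m pendant '{"translation":[[0,0.05,0],[0,0.05,0],[0,0.05,0],[0,0.05,0],[0,0.05,0],[0,0.05,0],[0,0.05,0],[0,0.05,0]],"spin":[0.18,0.18,0.18,0.18,0.18,0.18,0.18,0.18]}'
python3 -m pendant '{"translation":[[0,0.05,0],[0,0.05,0],[0,0.05,0],[0,0.05,0],[0,0.05,0],[0,0.05,0],[-0.01,0.05,0],[0,0,0],[0,0,0],[0,0,0]],"spin":[0.18,0.18,0.18,0.18,0.18,0.18,0.18,0.04,0,0]}'
python3 - <<'E'
from cell import env, eyes
from h import *
o=[]
for n in("scene","top"):
    c=eyes.camera(n); np.savez(f"{n}2.npz",**c)
    w=(70,220,220,380) if n=="scene" else (110,260,180,340)
    o.append(cv2.resize(c["img"][w[0]:w[1],w[2]:w[3]],None,fx=2.5*1,fy=2.5,interpolation=cv2.INTER_CUBIC))
cv2.imwrite("pics/a2.png",np.hstack(o))
s=env.read_state();print(s["position"],s["tool_rot"],s["force"],s["q"],s["gripper_width"])
E
```

```text
time: 4.03
position: [0.5192, 0.2575, 0.1536]
tool_rot: [3.14, 0.001, 2.888]
force: [-0.5, -0.7, -1.1]
gripper_width: 0.007
grasp_force: 58.6
time: 4.7
position: [0.5179, 0.3573, 0.1512]
tool_rot: [-3.141, -0.003, -2.671]
force: [0.4, 0.3, -0.5]
gripper_width: 0.0069
grasp_force: 58.8
time: 5.53
position: [0.5162, 0.4433, 0.1517]
tool_rot: [-3.142, -0.003, -2.028]
force: [0.4, -1.0, -1.0]
gripper_width: 0.007
grasp_force: 58.8
[0.51665449 0.44326701 0.1523205 ] [-3.14103955e+00 -1.56603506e-03 -2.02801465e+00] [-0.30366817  0.69957197 -0.82910414] [-0.54138577  0.79405675 -0.37883578  1.49644371  0.33978528  0.9178449
  1.65897195] 0.0069191496800636776
```

View pics/a2.png

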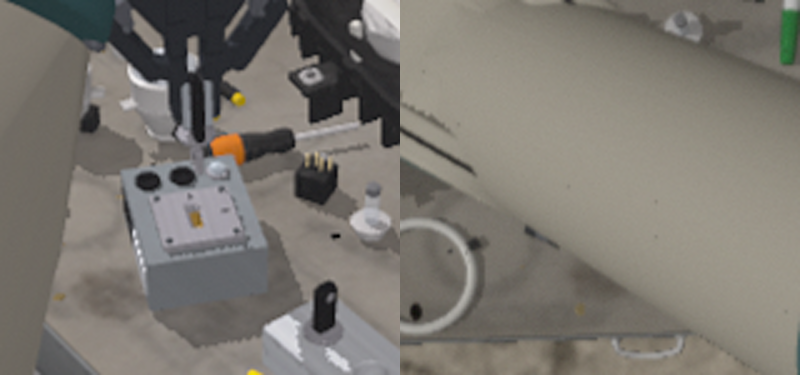

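The left half shows the key held upright behind and above the lock: collar near crop (185,132), slot at crop (195,215). The top view is hidden by the arm. I'll lower to just above the mouth and compare the blade with the slot in the scene view.

```bash
python3 -m pendant '{"translation":[[0,0.008,-0.03],[0,0,-0.03],[0,0,-0.03],[0,0,-0.03],[0,0,-0.03],[0,0,0],[0,0,0],[0,0,0]],"spin":[0,0,0,0,0,0,0,0]}'
python3 - <<'E'
from cell import env, eyes
from h import *
c=eyes.camera("scene"); np.savez("scene3.npz",**c)
cv2.imwrite("pics/a3.png",cv2.resize(c["img"][105:175,255:345],None,fx=8,fy=8,interpolation=cv2.INTER_CUBIC))
s=env.read_state();p=s["position"];print(p,s["tool_rot"])
T=np.linalg.inv(c["world_from_camera"]);K=c["mtx"]
def pr(P): q=T[:3,:3]@P+T[:3,3]; r=(K@q/q[2])[:2]; return r.round(1),((r-[255,105])*8).round()
print("tip",pr(p+[0,0,-.0505]),"collar",pr(p+[0,0,-.022+.002-.0+.0]),"mouth",pr(np.array([.5167,.4453,.056])))
# slot pixels from first image: dark/brown within plate
s0=load("scene0.npz");m=np.zeros((400,640),bool);m[146:166,285:312]=1
hsv=cv2.cvtColor(s0["img"],cv2.COLOR_BGR2HSV);k=m&(hsv[...,1]>70);v,u=np.nonzero(k);print("slot px",len(u),u.mean(),v.mean(),ray(s0,u.mean(),v.mean(),.05))
E
```

```text
time: 6.3
position: [0.5163, 0.447, 0.1154]
tool_rot: [3.142, 0.0, -2.025]
force: [-0.1, -0.6, -0.1]
gripper_width: 0.0072
grasp_force: 58.7
[0.51646315 0.4470917  0.11567022] [-3.14140916e+00  7.59912717e-04 -2.02545245e+00]
tip (array([298.4, 150.8]), array([347., 366.])) collar (array([297.9, 137.6]), array([343., 261.])) mouth (array([299.3, 155. ]), array([354., 400.]))
slot px 23 298.04347826086956 157.3913043478261 [0.51504775 0.44714351 0.05      ]
```

View pics/a3.png

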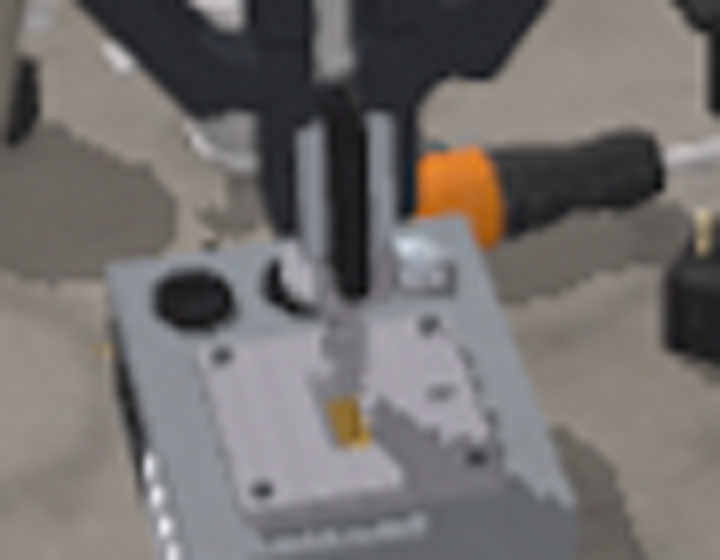

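The blade hangs about 9 mm above the plate, with its tip at crop (345,395) over the slot at (347,420). The four plate screws average (348,407). Correcting for the scene bias, the lock is at about (0.517, 0.4452). I'll shift by (+0.5, -1.8) mm and start down gently.

```bash
python3 -m pendant '{"translation":[[0.002,-0.007,0],[0,0,0],[0,0,-0.016],[0,0,-0.016],[0,0,-0.016],[0,0,-0.008],[0,0,0],[0,0,0]],"spin":[0,0,0,0,0,0,0,0]}'; python3 -c "
from cell import env;s=env.read_state();print(s['position'],s['force'],s['moment'])"
```

```text
time: 7.02
position: [0.5163, 0.445, 0.1008]
tool_rot: [3.141, -0.001, -2.025]
force: [-0.5, 0.7, -1.7]
gripper_width: 0.0075
grasp_force: 58.7
[0.5162585  0.44497445 0.10083827] [-0.54767362  0.66683646 -1.65642455] [0.06457168 0.23533997 0.02226997]
```

The tip is about 5.7 mm into the slot with almost no force, so it is in. I'll push past the pins.

```bash
python3 -m pendant '{"translation":[[0,0,-0.01],[0,0,-0.01],[0,0,-0.01],[0,0,-0.01],[0,0,-0.01],[0,0,0],[0,0,0]],"spin":[0,0,0,0,0,0,0]}'; python3 -m pendant '{"translation":[[0,0,-0.01],[0,0,-0.01],[0,0,-0.01],[0,0,0],[0,0,0]],"spin":[0,0,0,0,0]}'
```

```text
time: 7.6
position: [0.5154, 0.4455, 0.0881]
tool_rot: [3.14, -0.001, -2.025]
force: [-4.9, 1.7, -0.7]
gripper_width: 0.0073
grasp_force: 58.7
time: 8.02
position: [0.5166, 0.4454, 0.0811]
tool_rot: [3.141, 0.001, -2.025]
force: [-3.4, 3.3, -0.9]
gripper_width: 0.0072
grasp_force: 58.9
```

```bash
python3 -m pendant '{"translation":[[-0.002,0.001,-0.008],[0,0,-0.006],[0,0,-0.006],[0,0,0],[0,0,0],[0,0,0]],"spin":[0,0,0,0,0,0]}'
python3 - <<'E'
from cell import env, eyes
from h import *
c=eyes.camera("scene")
cv2.imwrite("pics/a4.png",cv2.resize(c["img"][105:175,255:345],None,fx=8,fy=8,interpolation=cv2.INTER_CUBIC))
E
```

```text
time: 8.52
position: [0.5165, 0.4455, 0.0781]
tool_rot: [-3.141, 0.001, -2.026]
force: [-6.5, 0.1, 12.3]
gripper_width: 0.0072
grasp_force: 60.8
```

View pics/a4.png

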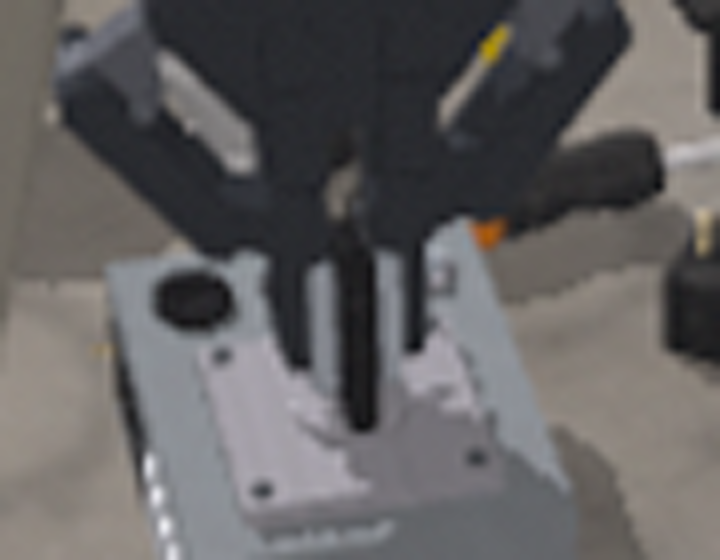

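The picture shows the collar on the lock plate around crop (345,430). The TCP height is 78.1 mm (78 expected) with 12 N up, so the key is home. I'll turn it clockwise.

```bash
python3 -m pendant '{"translation":[[0,0,-0.002],[0,0,0],[0,0,0],[0,0,0],[0,0,0],[0,0,0],[0,0,0]],"spin":[-0.05,-0.15,-0.2,-0.2,-0.2,-0.1,0]}'; python3 -c "
from cell import env;s=env.read_state();print(s['q'][6],s['moment'])"
```

```text
time: 9.15
position: [0.5167, 0.4454, 0.0781]
tool_rot: [-3.141, 0.001, -2.477]
force: [-6.6, 0.6, 14.7]
gripper_width: 0.0068
grasp_force: 61.2
1.2749794833980415 [-0.09489057  1.44197584 -0.00327337]
```

```bash
python3 -m pendant '{"translation":[[0,0,0],[0,0,0],[0,0,0],[0,0,0],[0,0,0],[0,0,0],[0,0,0],[0,0,0],[0,0,0],[0,0,0]],"spin":[-0.2,-0.2,-0.2,-0.2,-0.2,-0.2,-0.2,-0.2,-0.2,0]}'; python3 -c "
from cell import env;s=env.read_state();print(s['q'][6],s['moment'])"
python3 -m pendant '{"translation":[[0,0,0],[0,0,0],[0,0,0],[0,0,0]],"spin":[-0.15,-0.15,-0.1,0]}'; python3 -c "
from cell import env;s=env.read_state();print(s['q'][6],s['moment'])"
```

```text
time: 9.98
position: [0.5169, 0.4447, 0.0781]
tool_rot: [-3.141, 0.001, 2.904]
force: [-6.2, -1.4, 15.4]
gripper_width: 0.0071
grasp_force: 61.2
0.5922533259175061 [-0.25934819  1.34281669  0.00165132]
time: 10.32
position: [0.5168, 0.4444, 0.0781]
tool_rot: [-3.141, 0.001, 2.706]
force: [-5.5, -1.4, 14.7]
gripper_width: 0.007
grasp_force: 61.3
0.44406051172671857 [-0.37625308  1.38465009  0.02900976]
```

```bash
python3 -m pendant '{"translation":[[0,0,0],[0,0,0],[0,0,0],[0,0,0]],"spin":[-0.06,-0.06,0,0]}'
python3 - <<'E'
from cell import env, eyes
from h import *
s=env.read_state();print(s['moment'])
c=eyes.camera("scene")
cv2.imwrite("pics/a5.png",cv2.resize(c["img"][105:175,255:345],None,fx=8,fy=8,interpolation=cv2.INTER_CUBIC))
E
```

```text
time: 10.65
position: [0.5168, 0.4443, 0.0781]
tool_rot: [-3.141, 0.001, 2.649]
force: [-5.3, -0.9, 15.3]
gripper_width: 0.0071
grasp_force: 61.4
[-0.38047752  1.51018769  0.38104178]
```

View pics/a5.png

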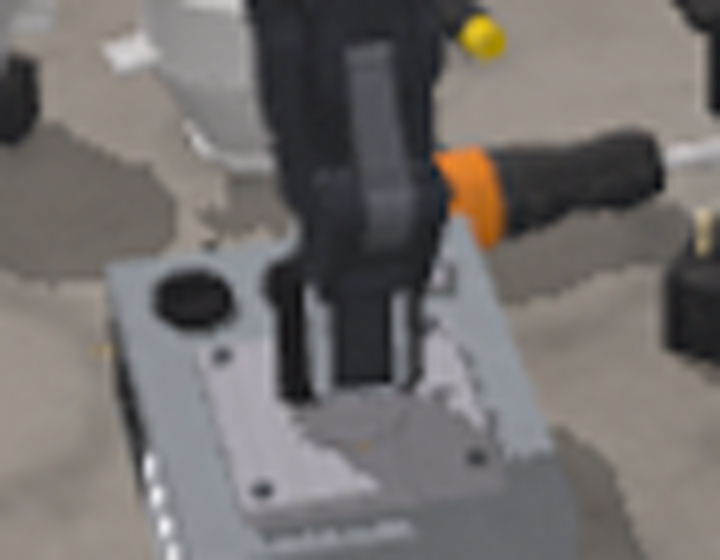

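The key is turned about 1.6 rad, the collar is seated around crop (365,420), and the moment has jumped to 0.38 N m. That is well above the spring's 0.1 N m, so the key is on the stop. I'll hold briefly, check, and hand in.

```bash
python3 -m pendant '{"translation":[[0,0,0],[0,0,0],[0,0,0],[0,0,0],[0,0,0],[0,0,0]],"spin":[-0.02,0,0,0,0,0]}'; python3 -c "
from cell import env;s=env.read_state();print(s['moment'],s['grasp_force'])
if s['moment'][2]>0.2: print(env.job_done())"
```

```text
time: 11.2
position: [0.5168, 0.4443, 0.0781]
tool_rot: [-3.141, 0.001, 2.639]
force: [-6.2, -1.7, 14.6]
gripper_width: 0.0072
grasp_force: 61.5
[-0.374838    1.45760173  0.48554411] 61.54793858528137
the job is handed in; nothing more can be done
None
```

I handed the job in at 11.2 s: the flat-bow key is pushed home in the lock, turned clockwise against the stop (about 0.49 N m on it), and still gripped; I never touched the other two keys.

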